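# Release a shaker hub and put it away on the alternating stack

## Robot

A 6-joint arm with a two-finger parallel gripper is mounted at the origin on the work surface. World frame = base frame: x ahead of the robot, y to its left, z up, the work surface at z = 0. Lengths are in m, angles in degrees, forces in N, time in s.
With the tool pointing down it reaches from about 0.325 to 0.85 m from the base axis. Payload 15.5 kg.
Tool frame: the origin (TCP) lies midway between the tips of the shut fingers; the grasp point (between the pads) lies 19 mm behind it; z points along the fingers, y is the line along which they close (so a half turn about z gives the same grasp; the last joint's range is limited). The gripper opens to 91 mm and grips with 3 to 60 N. Pads are 32 mm wide; open, the fingers measure 118 mm over their backs; the gripper's body (76 mm by 178 mm) begins 60 mm behind the grasp point.
Start: joints at [-5.472, 28.281, 77.091, -0, 74.628, -5.472], TCP at [0.625, 0, 0.214] pointing down, gripper open.
Joint ranges: [-166.48, 166.48], [-47.26, 123.95], [12.59, 153.08], [-70.14, 250.14], [6.76, 159.57], [-176.63, 176.63]. Speed limits (degrees/s): [108.29, 108.29, 147.25, 172.46, 172.46, 172.46].

## Interface

Orientations are given as a 3x3 rotation matrix whose columns are the frame's x, y, z axes.
In Python, from bench import ctrl gives the robot as it stands. The module is installed in compiled form; this text tells all that it offers. Calls block until the motion is done:
- ctrl.goto(position, orientation): joint-space move of the TCP to a pose.
- ctrl.move_l(position, vel=0.15, ori=None, contact_N=None): straight line of the TCP; ori=None keeps the orientation; vel is the mean speed in m/s. With contact_N (N) it stops when the force on the tool has changed by that much, and returns True; else False.
- ctrl.movej(angles): joint-space move.
- ctrl.command_gripper(opening): opening from 0.0 (shut) to 1.0 (fully open); the grip force is fixed at half the most; returns when the fingers have stopped.
- ctrl.sleep(seconds).
- ctrl.ik(position, orientation): joint angles nearest the present ones, or None.
- ctrl.read_camera(name): name is "scene" or "side" or "wrist"; returns the picture (384x512x3 uint8, blue, green, red); there is no depth.
- ctrl.camera_params(name): a dict with "fx", "fy", "cx", "cy" (pixels), "pose" (4x4, takes a point from camera to world coordinates); the wrist camera has in their place "T_tool_cam" (4x4, takes a point from camera to tool coordinates, whose origin is the TCP and whose axes are the flange's). Camera axes: x right, y up, looking along -z (the intrinsics and any distortion apply to the point x, -y, -z); pixel columns grow to the right and rows downward; lengths in m; the calibration is good to about 2 mm. A picture is of the moment at which its call begins: read the wrist's pose just before it. camera_params takes no time and is no camera call.
A pose or a line that the arm cannot do raises ctrl.MotionError and nothing moves.
- ctrl.sign_off(): hands the job in; it is judged then, once.
Readings, each from a call of its own:
- ctrl.current_t(): time.
- ctrl.current_q(): joint angles.
- ctrl.current_dq(): joint speeds.
- ctrl.current_effort(): joint torques, N m.
- ctrl.current_tool_pos(): TCP position.
- ctrl.current_eef_rot(): TCP orientation.
- ctrl.current_contact_force(): force on the tool from outside, world axes, zero at the start.
- ctrl.current_wrist_torque(): the same for the moment, N m.
- ctrl.current_grip_width(): opening from 0.0 (shut) to 1.0 (fully open).
- ctrl.current_grasp_force(): force on a finger pad.
Only numpy, scipy, OpenCV 4.12 (cv2) and the standard library are available. Lean on these libraries where they do the work, as an engineer would, in place of code of your own. Each camera call takes 0.05 s, during which the arm holds its last target. There are 200 camera calls.

## Task

On the bench shaker, pull the black latch knob out until it clicks into its outer position, so that the clamp jaw clears the brim of the hat-shaped hub. Lift the hub off and set it down gently, crown up, centred brim to brim on top of the stack of two spare hubs, leaving the stack standing where it is. Then push the knob fully home again, let go, and leave the other things on the bench alone.

Things in the scene. Friction and masses are not known exactly. Their poses are not given: they have to be found in the camera images.
- shaker: bench shaker fixed to the bench: white box 180 mm deep (x), 170 mm wide (y), flat deck 70 mm above the bench. Origin at the centre of its underside; its -x axis points out of the front, where the knob is; z up. The hub stands on the deck, its axis 20 mm behind the centre, between four 6 mm high locating pegs (2.5 mm play).
- knob (a joint): travel of the latch knob in m: 0 = fully in (jaw over the brim); grows as it is pulled straight out along the shaker's -x, to its outer detent and stop at 0.030. A spring toggle holds it at either end: it takes about 8 N to start it, ever less towards half-way (0.015), past which it snaps by itself to the other end and holds there.
- knob_head (a point): centre of the black plastic knob head: round, 46 mm in diameter, 28 mm long along its level axis (the shaker's x), 88 mm above the bench, on a 16 mm steel stem; moves with the knob. Outer end face 14 mm farther out. With the knob in it lies 132 mm in front of the shaker's centre and 32 mm of stem shows behind it. Free space beside and above.
- jaw (a point): inner edge of the steel clamp jaw (46 mm wide, 14 mm tall, 16 mm deep, 3 mm above the brim) on the knob's stem; moves with the knob. Knob in: overlaps the brim by 14 mm and blocks lifting; out: clear by 16 mm. The stem passes a fixed guide block on the deck's front edge: 18 mm deep, 50 mm wide, 33 mm tall, front face 86 mm ahead of the shaker's centre.
- hub_mid (a point): hat-shaped aluminium hub: round brim 110 mm in diameter, 8 mm thick, with a cylindrical crown 50 mm in diameter standing 45 mm above it (53 mm high in all, about 0.42 kg); at the start crown up on the shaker's deck. This point is its centre, 26.5 mm above the brim's underside and below the crown's flat top; z points to the crown. Loose.
- spare_low: lower spare hub, the same shape and size as the hub on the shaker, standing crown up on the mat. Origin at the centre of the brim's underside. Loose.
- spare_top (a point): upper spare hub, the same shape turned over: its crown stands on the lower one's crown and its brim is uppermost, flat and level, 110 mm above the bench. This point is the centre of that upward brim face (the top of the stack); z up. Loose, only resting on the lower one.
- mat: black rubber mat 140 x 140 x 4 mm fixed to the bench under the stack. Origin at the centre of its underside.
- rack: bystander: orange tube rack 65 x 130 mm with capped tubes, 114 mm high, loose. Origin at the centre of its underside.
- dishes: bystander: pile of three culture dishes, 91 mm in diameter, 45 mm high, loose. Origin at the centre of its underside.
- bottle: bystander: glass screw-cap jar 68 mm in diameter, 130 mm high, loose. Origin at the centre of its underside.
There are look-alikes about, which are no part of the job. What is shaped like the part that bears hub_mid but blue or green is not meant.

How it is judged:
By the outcome, as a careful person would: the job done as asked, in the order asked, and still so for the second after the job is handed in, with the robot touching nothing.
It also fails if it takes over 59 s, if anything falls off the work surface, if the arm or the gripper's body presses on something with over 40 N, if the wrist force passes 120 N, or if a joint passes its speed limit or range.

## Working session

There is one attempt and no reset: what is moved stays moved. The work goes in short steps, each a Python script; the robot and the scene stay as the last script left them, time stands still between calls to the robot, and variables do not carry over. Pictures are saved under pics/ and viewed, at most 10 in all, crops included, and the job is handed in when it is done.

```bash
mkdir -p pics; python3 - <<'E'
from bench import ctrl
import cv2,numpy as np
for n in("scene","side","wrist"):
    cv2.imwrite(f"pics/{n}0.png",ctrl.read_camera(n)); p=ctrl.camera_params(n); print(n,{k:(np.round(v,4).tolist() if not isinstance(v,str) else v) for k,v in p.items()})
print(ctrl.current_eef_rot(),ctrl.current_t())
E
```

```text
scene {'fx': 401.9682, 'fy': 401.9682, 'cx': 253.4652, 'cy': 193.4055, 'pose': [[0.7981, -0.3633, 0.4807, 1.2182], [0.6021, 0.451, -0.6588, -0.7921], [0.0225, 0.8152, 0.5787, 0.7825], [0.0, 0.0, 0.0, 1.0]]}
side {'fx': 434.9539, 'fy': 434.9539, 'cx': 259.0527, 'cy': 194.3899, 'pose': [[0.9998, 0.0153, -0.0112, 0.6135], [-0.0189, 0.7672, -0.6412, -0.9497], [-0.0012, 0.6413, 0.7673, 1.2295], [0.0, 0.0, 0.0, 1.0]]}
wrist {'fx': 278.6001, 'fy': 278.6001, 'cx': 255.5429, 'cy': 191.019, 'T_tool_cam': [[0.0009, 0.9679, 0.2514, 0.071], [1.0, -0.0009, -0.0, 0.0009], [0.0002, 0.2514, -0.9679, -0.1705], [0.0, 0.0, 0.0, 1.0]]}
[[ 9.21848834e-07  9.99999586e-01 -9.10438853e-04]
 [ 9.99999998e-01 -8.65530433e-07  6.18589136e-05]
 [ 6.18580999e-05 -9.10438909e-04 -9.99999584e-01]] 0.15
```

View pics/scene0.png

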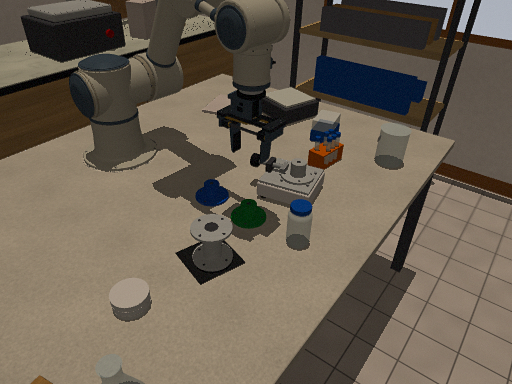

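View pics/side0.png

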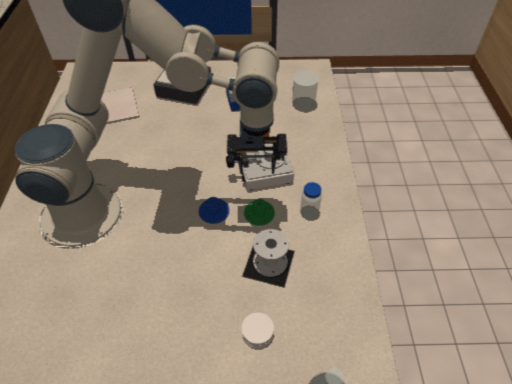

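The scene picture shows the shaker at (292,180) with the knob at about (257,160) and a grey hub on its deck at (299,170). The stack is on the black mat at (212,240). The look-alikes are blue (212,192) and green (249,212). The hub on the shaker is the grey one, so it is the one meant. I'll confirm that in an enlarged crop.

```bash
cat > h.py <<'E'
from bench import ctrl
import cv2,numpy as np
def ray(n,u,v,T=None):
    p=ctrl.camera_params(n); M=np.array(p['pose']) if T is None else T@np.array(p['T_tool_cam'])
    d=M[:3,:3]@np.array([(u-p['cx'])/p['fx'],-(v-p['cy'])/p['fy'],-1]); return M[:3,3],d
def atz(n,u,v,z,T=None):
    o,d=ray(n,u,v,T); return o+d*(z-o[2])/d[2]
def proj(n,P,T=None):
    p=ctrl.camera_params(n); M=np.array(p['pose']) if T is None else T@np.array(p['T_tool_cam'])
    c=(np.asarray(P)-M[:3,3])@M[:3,:3]; return np.stack([p['cx']+p['fx']*c[...,0]/-c[...,2],p['cy']-p['fy']*c[...,1]/-c[...,2]],-1)
def tool():
    T=np.eye(4);T[:3,3]=ctrl.current_tool_pos();T[:3,:3]=ctrl.current_eef_rot();return T
E
python3 - <<'E'
from h import *
for nm,u,v,z in(("hub top",299,164,.123),("knob",256,160,.088),("stack top",212,227,.11),("deck",292,180,.07)): print(nm,atz("scene",u,v,z).round(3))
for nm,u,v,z in(("stack top",271,243,.11),("deck",267,172,.07)): print(nm,atz("side",u,v,z).round(3))
a=cv2.imread("pics/scene0.png")[110:285,170:370]; b=cv2.imread("pics/wrist0.png")
cv2.imwrite("pics/c1.png",cv2.resize(a,None,fx=3.4,fy=3.4,interpolation=2))
cv2.imwrite("pics/w1.png",b)
E
```

```text
hub top [0.686 0.178 0.123]
knob [0.53  0.16  0.088]
stack top [ 0.666 -0.213  0.11 ]
deck [0.678 0.157 0.07 ]
stack top [ 0.663 -0.209  0.11 ]
deck [0.661 0.124 0.07 ]
```

View pics/c1.png

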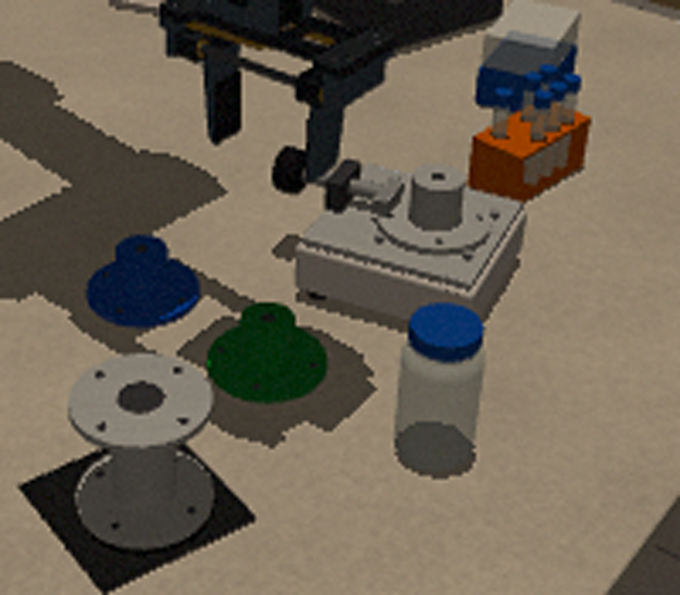

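View pics/w1.png

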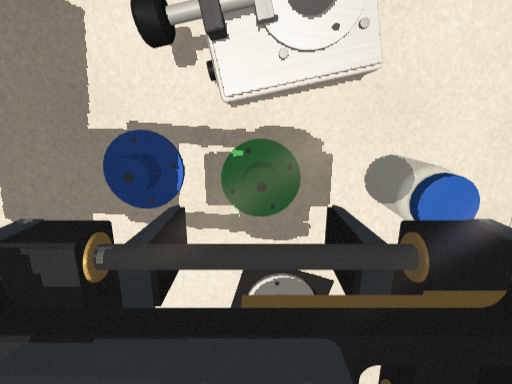

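The crop confirms the layout. The grey hub stands on the white shaker with the jaw over its brim, and the stack with its upturned brim is on the mat. The blue and green hubs lie loose on the bench and are not meant. Next, wrist views from above the shaker and the stack.

```bash
python3 - <<'E'
from h import *
R=ctrl.current_eef_rot()
for n,p in(("st",[.665,-.26,.30]),("sh",[.62,.085,.30])):
    ctrl.goto(p,R); ctrl.sleep(.3); T=tool(); im=ctrl.read_camera("wrist"); np.save(n+".npy",T); cv2.imwrite(f"pics/{n}.png",im)
cv2.imwrite("pics/scene1.png",ctrl.read_camera("scene"));cv2.imwrite("pics/side1.png",ctrl.read_camera("side"))
a=np.hstack([cv2.imread("pics/sh.png")[:230],cv2.imread("pics/st.png")[:230]])
b=np.vstack([cv2.imread("pics/sh.png")[:240],cv2.imread("pics/st.png")[:240]])
cv2.imwrite("pics/b.png",cv2.resize(b,None,fx=1.25,fy=1.25,interpolation=2)); print(ctrl.current_t())
E
```

```text
3.3333
```

View pics/b.png

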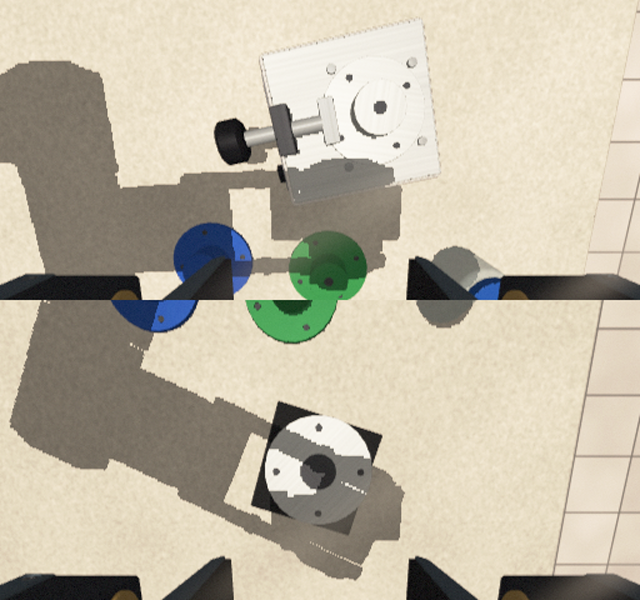

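```bash
python3 - <<'E'
from h import *
from scipy.optimize import least_squares
T=np.load("sh.npy")
px=np.array([[262,53],[422,20],[440,176],[293,204],[380,107],[230,141]])/1.25
L=np.array([[-.09,.085,.07],[.09,.085,.07],[.09,-.085,.07],[-.09,-.085,.07],[.02,0,.123],[-.132,0,.088]])
def W(s):
    c,q=np.cos(s[2]),np.sin(s[2]); return L@np.array([[c,-q,0],[q,c,0],[0,0,1]]).T+[s[0],s[1],0]
r=least_squares(lambda s:(proj("wrist",W(s),T)-px).ravel(),[.67,.16,.15],loss='soft_l1'); print(r.x,np.degrees(r.x[2]),r.fun.reshape(-1,2).round(1)); s=r.x; np.save("s.npy",s)
print("scene hub",proj("scene",W(s)).round(1)); print("crown top wrist",atz("wrist",380/1.25,107/1.25,.123,T), W(s)[4:])
# stack
Ts=np.load("st.npy"); im=cv2.imread("pics/st.png"); p=(atz("wrist",318.5/1.25,170/1.25,.11,Ts)); print("stack wrist",p)
t=np.linspace(0,2*np.pi,60)
def ring(c,r,z): return np.stack([c[0]+r*np.cos(t),c[1]+r*np.sin(t),0*t+z],-1)
def dr(im,n,P,T=None,col=(0,0,255)):
    P=proj(n,P,T); 
    k=4; return P
def crop(im,n,polys,box,T=None,f=3):
    x,y,w,h=box; o=cv2.resize(im[y:y+h,x:x+w],None,fx=f,fy=f,interpolation=cv2.INTER_LINEAR)
    for P in polys: cv2.polylines(o,[np.int32((proj(n,P,T)+.5-[x,y])*f)],True,(0,0,255),1)
    return o
w=W(s); hub=w[4]
po=[w[:4],ring(hub,.025,.123),ring(hub,.055,.078),ring(p,.055,.11)]
A=crop(cv2.imread("pics/sh.png"),"wrist",po,(160,0,220,170),T,2); B=crop(im,"wrist",po,(180,70,140,170),Ts,2)
C=crop(cv2.imread("pics/scene1.png"),"scene",po,(170,140,170,140),None,2); D=crop(cv2.imread("pics/side1.png"),"side",po,(210,110,120,140),None,2)
o=np.zeros((640,740,3),np.uint8)[:600]
for q,(x,y) in((A,(0,0)),(B,(450,0)),(C,(0,345)),(D,(450,345))):
    h=min(q.shape[0],600-y); o[y:y+h,x:x+q.shape[1]]=q[:h]
cv2.imwrite("pics/o.png",o)
E
```

```text
[0.65704537 0.18865719 0.20191807] 11.569053250538177 [[-7.  -1.9]
 [ 2.6 -6.9]
 [ 3.2  1.1]
 [-2.9  3.9]
 [-0.9  0.2]
 [ 1.2  0.5]]
scene hub [[276.6 155.8]
 [325.7 168.2]
 [309.2 194.1]
 [256.2 179.3]
 [298.9 161.2]
 [255.8 159.4]]
crown top wrist [0.67768399 0.19288879 0.123     ] [[0.67663905 0.19266817 0.123     ]
 [0.52772712 0.16218475 0.088     ]]
stack wrist [ 0.66473011 -0.20935467  0.11      ]
```

View pics/o.png

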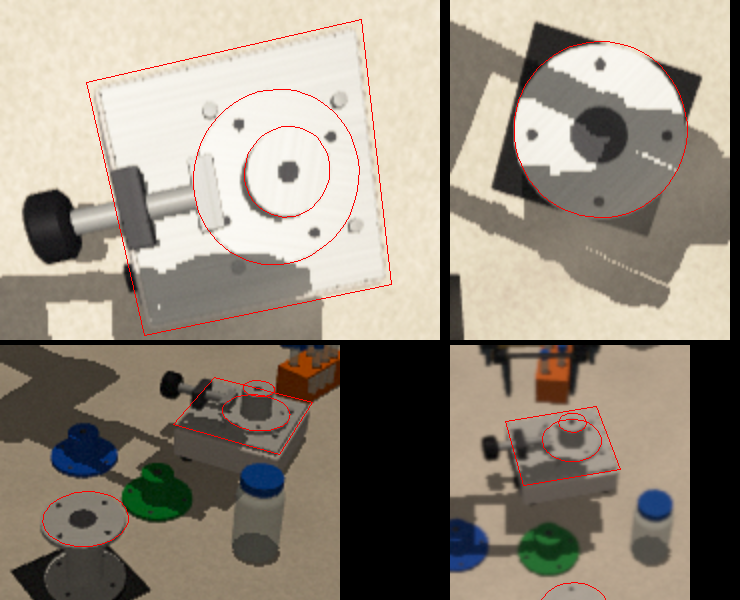

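The wrist overlays match the hub, deck and stack to within about 2 mm. The shaker is at (0.657,0.189) with yaw about 11.5°, and the stack top is at (0.6647,-0.2094). Next I pull the knob.

```bash
cat >> h.py <<'E'
s=np.load("s.npy"); ca,sa=np.cos(s[2]),np.sin(s[2]); X=np.array([ca,sa,0]); Y=np.array([-sa,ca,0])
def mk(sg): z=np.array([0,0,-1.]); y=sg*Y; return np.stack([np.cross(y,z),y,z],1)
E
python3 - <<'E'
from h import *
k=np.array([.5277,.1622,.069]); up=k+[0,0,.11]
for sg in(1,-1):
    q=ctrl.ik(up,mk(sg)); print(sg,None if q is None else np.round(q,1))
sg=min((1,-1),key=lambda g:abs(ctrl.ik(up,mk(g))[5])); print("use",sg); np.save("sg.npy",sg)
ctrl.goto(up,mk(sg)); ctrl.move_l(k,.1); print(ctrl.current_contact_force().round(1) if hasattr(ctrl.current_contact_force(),'round') else ctrl.current_contact_force())
ctrl.command_gripper(0.0); print("w",ctrl.current_grip_width()*91,ctrl.current_grasp_force(),np.round(ctrl.current_contact_force(),1))
for d in(.008,.016,.024,.030):
    ctrl.move_l(k-X*d,.03); print(d,np.round(ctrl.current_contact_force(),1),np.round(ctrl.current_tool_pos(),4))
print(ctrl.current_t())
cv2.imwrite("pics/s2.png",ctrl.read_camera("scene")); cv2.imwrite("pics/w2.png",ctrl.read_camera("wrist"))
E
```

```text
1 [ 10.9  24.6  90.   -0.   65.4 -90.7]
-1 [10.9 24.6 90.  -0.  65.4 89.3]
use -1
[ 0.6 -1.   0.4]
w 45.03803029022212 30.000056743356254 [ 1.3 -5.4  0.4]
0.008 [ 3.3 -4.3 -2.3] [0.5203 0.1603 0.069 ]
0.016 [-1.  -5.9  1.5] [0.5117 0.1586 0.069 ]
0.024 [-3.5 -7.4  5.2] [0.5032 0.1568 0.069 ]
0.03 [ 0.  -6.9 -0. ] [0.4983 0.1559 0.069 ]
8.3667
```

The grip width is 45 mm on the 46 mm head, and the pull force reversed past half-way, so the toggle has gone over. I'll release, rise and check from near.

```bash
python3 - <<'E'
from h import *
R=ctrl.current_eef_rot(); p=np.array(ctrl.current_tool_pos())
ctrl.command_gripper(1.0); ctrl.move_l(p+[0,0,.13],.15)
hub=np.array([.6775,.1928,0])
ctrl.goto(hub+[0,0,.24]-X*.07,mk(int(np.load("sg.npy")))); ctrl.sleep(.3)
T=tool(); im=ctrl.read_camera("wrist"); np.save("T3.npy",T); print(T[:3,0],ctrl.current_t())
t=np.linspace(0,6.283,60)
sc=ctrl.read_camera("scene")
for c,r,z in((hub,.025,.123),(hub,.055,.078),(np.array([*s[:2],0])-X*.162,.004,.088)):
    P=np.stack([c[0]+r*np.cos(t),c[1]+r*np.sin(t),0*t+z],-1); cv2.polylines(im,[np.int32(proj("wrist",P,T)+.5)],True,(0,0,255),1)
o=np.zeros((384,780,3),np.uint8);o[:,:512]=im;o[:340,512:]=cv2.resize(sc[120:205,240:307],None,fx=4,fy=4)
cv2.imwrite("pics/w3.png",o)
E
```

```text
[ 9.79670917e-01  2.00610299e-01 -6.33697165e-04] 11.2167
```

View pics/w3.png

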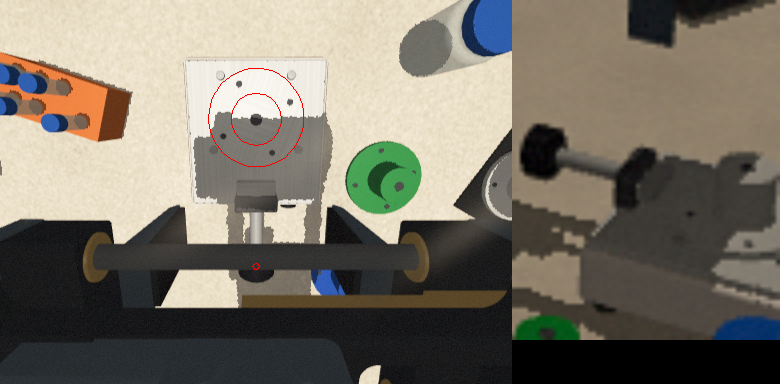

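The wrist view shows the jaw drawn back to the guide block at (256,190), clear of the brim. The crown hole at (256,120) lies at the predicted centre. Next I grasp and lift.

```bash
python3 - <<'E'
from h import *
hub=np.array([.6775,.1928,0])
ctrl.move_l(hub+[0,0,.15],.15); hit=ctrl.move_l(hub+[0,0,.088],.08,contact_N=8); print(hit,np.round(ctrl.current_tool_pos(),4))
ctrl.command_gripper(0.0); print("w",ctrl.current_grip_width()*91,np.round(ctrl.current_contact_force(),1))
ctrl.move_l(hub+[0,0,.098],.04); print(np.round(ctrl.current_contact_force(),1))
ctrl.move_l(hub+[0,0,.22],.15); print(np.round(ctrl.current_contact_force(),1),ctrl.current_grip_width()*91)
st=np.array([.6647,-.2094,0])
ctrl.move_l(st+[0,0,.22],.2); ctrl.move_l(st+[0,0,.150],.12); ctrl.sleep(.3)
np.save("T4.npy",tool()); print(np.round(ctrl.current_tool_pos(),4),ctrl.current_t())
t=np.linspace(0,6.283,80); o=[]
for n,(x,y,w,h) in(("scene",(160,180,110,110)),("side",(220,200,110,110))):
    im=ctrl.read_camera(n); cv2.imwrite(f"pics/{n}4.png",im); f=3.6; q=cv2.resize(im[y:y+h,x:x+w],None,fx=f,fy=f,interpolation=2)
    for z,c in((.110,(0,0,255)),(.102,(0,0,255)),(.132,(0,255,0)),(.140,(0,255,0))):
        P=np.stack([st[0]+.055*np.cos(t),st[1]+.055*np.sin(t),0*t+z],-1); cv2.polylines(q,[np.int32((proj(n,P)+.5-[x,y])*f)],True,c,1)
    o.append(q)
cv2.imwrite("pics/o4.png",np.hstack(o))
E
```

```text
False [0.6779 0.1929 0.0885]
w 49.5540079130244 [-0.4  0.2  0.4]
[ 0.7 -0.2 -5.5]
[-0.9  0.5 -4.8] 49.72245233222528
[ 0.6649 -0.2095  0.1506] 18.3667
```

View pics/o4.png

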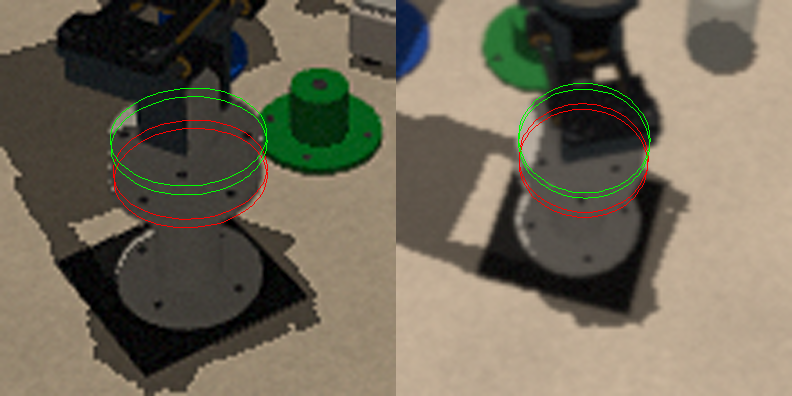

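The weight of about 4–5 N matches the hub, and both views show the held brim concentric with the stack brim to 1–2 mm. Lowering until contact.

```bash
python3 - <<'E'
from h import *
st=np.array([.6647,-.2094,0])
ctrl.move_l(st+[0,0,.134],.05); print(np.round(ctrl.current_contact_force(),1))
hit=ctrl.move_l(st+[0,0,.124],.01,contact_N=2.5); p=np.array(ctrl.current_tool_pos()); print(hit,p.round(4),np.round(ctrl.current_contact_force(),1))
ctrl.sleep(.2); print(np.round(ctrl.current_contact_force(),1),ctrl.current_t())
E
```

```text
[ 0.1  0.3 -3.7]
True [ 0.6647 -0.2094  0.128 ] [0.6 0.4 6.6]
[-0.  -0.2  6.5] 19.7833
```

Contact came at TCP z = 0.128, as predicted. Next: release, rise and look from near.

```bash
python3 - <<'E'
from h import *
st=np.array([.6647,-.2094,0])
ctrl.command_gripper(1.0); ctrl.sleep(.1); ctrl.move_l(st+[0,0,.20],.08)
ctrl.move_l(st+[0,0,.30]-X*.06,.2); ctrl.sleep(.2); T=tool(); o=[]; t=np.linspace(0,6.283,80)
for n,(x,y,w,h),TT in(("wrist",(190,60,130,130),T),("scene",(160,160,110,130),None),("side",(220,190,110,130),None)):
    im=ctrl.read_camera(n); f=2.2; q=cv2.resize(im[y:y+h,x:x+w],None,fx=f,fy=f,interpolation=2)
    for z,r in((.110,.055),(.118,.055),(.163,.025)):
        P=np.stack([st[0]+r*np.cos(t),st[1]+r*np.sin(t),0*t+z],-1); cv2.polylines(q,[np.int32((proj(n,P,TT)+.5-[x,y])*f)],True,(0,0,255),1)
    o.append(q)
cv2.imwrite("pics/o5.png",np.hstack(o)); print(ctrl.current_t())
E
```

```text
22.8167
```

View pics/o5.png

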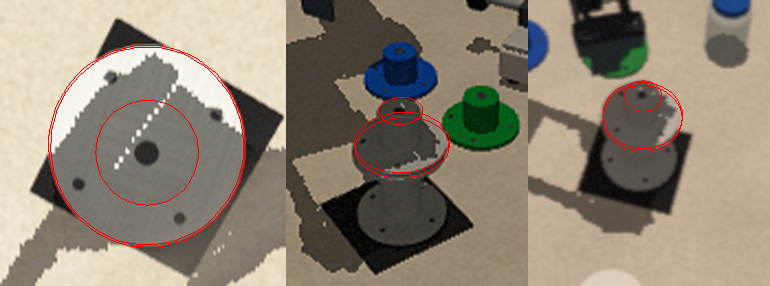

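The hub is seated, concentric and crown up. Next I push the knob home.

```bash
python3 - <<'E'
from h import *
sg=int(np.load("sg.npy")); k=np.array([.5277,.1622,.069]); a=k-X*.03
ctrl.goto(a+[0,0,.13],mk(sg)); ctrl.move_l(a,.12)
ctrl.command_gripper(0.0); print("w",ctrl.current_grip_width()*91)
for d in(.02,.01,0,-.001):
    ctrl.move_l(k-X*d,.03); print(d,np.round(ctrl.current_contact_force(),1),np.round(ctrl.current_tool_pos(),4))
ctrl.command_gripper(1.0); ctrl.sleep(.2)
p=np.array(ctrl.current_tool_pos()); ctrl.move_l(p+[0,0,.13],.15); ctrl.move_l(p-X*.08+[0,0,.2],.2); ctrl.sleep(.3)
T=tool(); o=[]; t=np.linspace(0,6.283,80); c=np.array([*s[:2],0]); 
for n,(x,y,w,h),TT in(("wrist",(150,20,210,200),T),("scene",(235,120,110,100),None)):
    im=ctrl.read_camera(n); f=2 if n=="wrist" else 3.5; q=cv2.resize(im[y:y+h,x:x+w],None,fx=f,fy=f,interpolation=2)
    # knob head top outline, knob in ; jaw edge
    for P in([c+X*i+Y*j+[0,0,.088] for i,j in((-.146,-.023),(-.146,.023),(-.118,.023),(-.118,-.023))],[c-X*.021+Y*j+[0,0,.095] for j in(-.023,.023)]):
        cv2.polylines(q,[np.int32((proj(n,np.array(P),TT)+.5-[x,y])*f)],True,(0,0,255),1)
    o.append(q[:350])
cv2.imwrite("pics/o6.png",np.hstack(o)); print(ctrl.current_t())
E
```

```text
w 44.656576941813995
0.02 [ 0.8 -5.8  0.5] [0.5081 0.1578 0.069 ]
0.01 [ 4.  -3.8 -2.5] [0.5187 0.16   0.069 ]
0 [ 1.8 -4.3  0.5] [0.5278 0.1619 0.069 ]
-0.001 [-3.6 -5.5  3.8] [0.5278 0.1619 0.0689]
31.1583
```

View pics/o6.png

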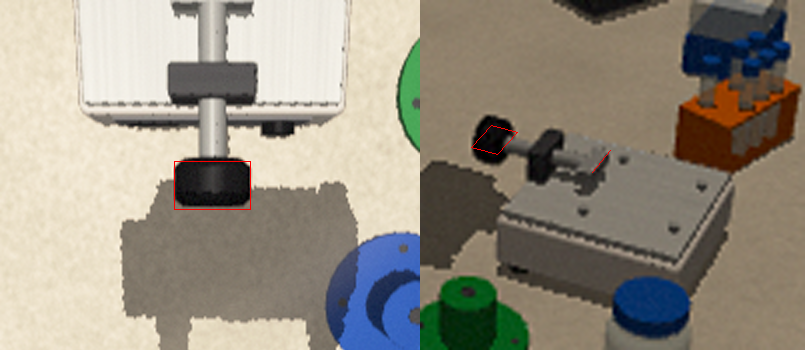

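The knob head and the jaw edge lie on their predicted "in" outlines, so the knob is home. The robot is clear.

```bash
python3 -c "
from bench import ctrl
print(ctrl.sign_off())"
```

```text
the job is handed in; nothing more can be done
None
```

The hub now stands crown up and centred (to about 1–2 mm in the camera views) on the spare stack, the knob is fully home and released, and the job was handed in at about 31 s with the robot clear of everything.

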